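# Stand a shielded canister heavy end down in its tilting stand

## Robot

A 6-joint arm with a two-finger parallel gripper is mounted at the origin on the work surface; the furniture and walls round the work are solid. World frame = base frame: x ahead of the robot, y to its left, z up, the work surface at z = 0. Lengths are in mm, angles in rad, forces in N, time in s.
With the tool pointing down it reaches from about 400 to 825 mm from the base axis. Payload 7 kg.
Tool frame: the origin (TCP) lies at the very end of the fingers, on their centre line; the grasp point (between the pads) lies 19 mm behind it; z points along the fingers, y is the line along which they close (so a half turn about z gives the same grasp; the last joint's range is limited). The gripper opens to 88 mm and grips with 3 to 60 N. Pads are 19 mm wide; open, the fingers measure 130 mm over their backs; the gripper's body (78 mm by 193 mm) begins 47 mm behind the grasp point.
Start: joints at [1.543, 0.359, 0.012, 0, -1.224, -0.288], TCP at [209.648, 641.594, 226.561] pointing down, gripper open.
Joint ranges: [-3.07, 3.07], [-1.43, 2.12], [-1.02, 1.25], [-3.03, 1.67], [-3.05, -0], [-3.03, 3.03]. Speed limits (rad/s): [2.39, 2.39, 3.01, 3.14, 3.14, 3.14].

## Interface

Orientations are given as a unit quaternion [x, y, z, w].
In Python, from plant import bot gives the robot as it stands. Calls block until the motion is done:
- bot.move_ptp(position, orientation): joint-space move of the TCP to a pose.
- bot.line_to(position, velocity=150, ori=None): straight line of the TCP; ori=None keeps the orientation; velocity is the mean speed in mm/s.
- bot.move_joints(angles): joint-space move.
- bot.move_gripper(opening, force=None): finger opening in mm; force is the grip in N (None keeps the last); returns when the fingers have stopped.
- bot.pause(seconds).
- bot.solve_ik(position, orientation): joint angles nearest the present ones, or None.
- bot.read_state(): the state.
- bot.camera(name): name is "scene" or "side" or "wrist"; returns the picture (420x560x3 uint8, red, green, blue); there is no depth.
- bot.get_calibration(name): a dict with "fx", "fy", "cx", "cy" (pixels), "view" (4x4, takes a point from world to camera coordinates); the wrist camera has in their place "T_tool_cam" (4x4, takes a point from camera to tool coordinates, whose origin is the TCP and whose axes are the flange's). Camera axes: x right, y up, looking along -z (the intrinsics and any distortion apply to the point x, -y, -z); pixel columns grow to the right and rows downward; lengths in mm; the calibration is good to about 2 mm. A picture is of the moment at which its call begins: read the wrist's pose just before it. get_calibration takes no time and is no camera call.
A pose or a line that the arm cannot do raises bot.Unreachable and nothing moves.
- bot.close_job(): hands the job in; it is judged then, once.
The state is a dict: "t": time; "joint_pos": joint angles; "qvel": joint speeds; "tau": joint torques, N m; "tcp_pos": TCP position; "eef_rot": TCP orientation; "contact_force": force on the tool from outside, world axes, zero at the start; "moment": the same for the moment, N m; "width": finger opening in mm; "finger_force": force on a finger pad.
Only numpy, scipy, OpenCV 4.12 (cv2) and the standard library are available. Lean on these libraries where they do the work, as an engineer would, in place of code of your own. Each camera call takes 0.05 s, during which the arm holds its last target. There are 200 camera calls.

## Task

A sealed canister lies level in the cradle of the tilting stand, and a lead plug is hidden in one of its two identical ends. First lift an end a little off the cradle by its stub to feel which end is the heavy one; then, without taking the canister out of the cradle or tipping it the wrong way, turn the stand's handwheel until the canister stands plumb upright with the heavy end at the bottom. Finish with everything let go and with the cup and bottles around the stand left where they are.

Things in the scene. Friction and masses are not known exactly. Their poses are not given: they have to be found in the camera images.
- canister_mid (a point): Centre of the metal canister: 43 mm barrel between two 56 mm square end plates, 140 mm long over them, about 0.55 to 0.75 kg, of which 0.3 to 0.5 kg is a lead plug hidden in one end. A 16 mm round stub sticks out 64 mm from each end. x axis from stub B to stub A. It lies loose in the cradle, level, 158 mm above the worktop. Which end is heavy varies and cannot be seen.
- port_a (a point): Middle of the free part of stub A, on the canister's axis 110 mm from its centre. Stub 16 mm thick, free for 45 mm along the axis and 100 mm below; at the start the end farther from the robot. A lift of 5 to 10 mm is enough to feel it (5 mm of play lengthways; higher, the canister binds): about 3 to 5 N at the heavy end, 1.5 to 2 N at the light one.
- port_b (a point): Middle of the free part of stub B, 110 mm from the canister's centre on the other side, like stub A; at the start the end nearer the robot.
- cradle_mid (a point): Centre of the cradle, on its tilting axis 158 mm above the worktop, where the canister's centre rests. An aluminium trough 162 x 69 mm between two posts, with a foot plate at each end, notched for the stub and open upwards, so an end of the canister can be lifted straight up. x axis: along the trough to end A; y: the tilting axis; z: out of the trough, up at the start.
- tilt_cradle (a joint): Tilt of the cradle in rad: 0 level (start), positive = end A goes down; +1.571 upright with end A at the bottom, -1.571 upright with end B at the bottom. End stops at +-1.75, none at upright. Turned by the handwheel: tilt = handwheel angle / 6; pushes of some N on the trough do not move it. It stays where it is left.
- handwheel (a joint): Angle of the handwheel in rad about its vertical axis: 0 at the start, positive anticlockwise seen from above. 1.5 turns (9.42 rad) anticlockwise bring the cradle upright with end A down, 1.5 turns clockwise with end B down. Takes 3 to 6 N at the crank grip; stays where it is left.
- wheel_hub (a point): Point on the handwheel's vertical axis at the height of crank_grip, 238 mm above the worktop; does not turn. x axis along the level canister to end A, y axis from the canister to the wheel. The wheel is a black ring of 52 mm mid radius, top at 206 mm, left of the cradle, 145 mm from the canister's axis.
- crank_grip (a point): Middle of the crank grip: an upright black handle, 19 mm thick, 208 to 259 mm above the worktop, on the wheel's rim 52 mm from the wheel's axis; goes round with the wheel. It spins freely about its own axis, so it can be held without turning the hand. The upright canister reaches 290 mm high, 145 mm beside the wheel's axis.
- cup: White-lidded sample cup, 61 mm in diameter and 68 mm high, standing near the stand; origin at the centre of its underside. Bystander.
- strip_bottle: Black-capped bottle, 44 mm in diameter and 122 mm high, standing near the stand; origin at the centre of its underside. Bystander.
- dropper: Small dropper bottle with a pointed cap, 30 mm in diameter and 80 mm high, standing near the stand; origin at the centre of its underside. Bystander.

How it is judged (in metres and radians):
On the way, in this order (a step that is already met when the one before it is completed fails the run):
1. an end of the canister is lifted at least 3 mm off the cradle while the cradle is still level (z of any of port_a, port_b in the frame of cradle_mid above 0.003 m and value of joint tilt_cradle between -0.1 and 0.1 rad), for 0.1 s.
2. the cradle is tilted more than 70 degrees with the heavy end down (((x of plug_lead_c0 in the frame of canister_mid above 0 m and value of joint tilt_cradle above 1.22 rad) or (x of plug_lead_c0 in the frame of canister_mid below 0 m and value of joint tilt_cradle below -1.22 rad))), for 0.1 s.
At the end, for the whole second after the job is handed in: The cradle stands within 5 degrees of upright and at rest, with the lead-plug end of the canister at the bottom, and the canister is seated in the cradle (centre within 12 mm of the cradle's centre, axis within 4.5 degrees of the trough's) (((x of plug_lead_c0 in the frame of canister_mid above 0 m and value of joint tilt_cradle between 1.484 and 1.658 rad) or (x of plug_lead_c0 in the frame of canister_mid below 0 m and value of joint tilt_cradle between -1.658 and -1.484 rad)) and distance between canister_mid and cradle_mid below 0.012 m and angle between the x axis of canister_mid and the x axis of cradle_mid, either way round below 0.08 rad and velocity of joint tilt_cradle between -0.02 and 0.02 rad/s); the robot touches nothing.
It fails at once if the canister is tipped more than 15 degrees the wrong way, heavy end up, by the cradle ((x of plug_lead_c0 in the frame of canister_mid above 0 m and value of joint tilt_cradle below -0.26 rad) or (x of plug_lead_c0 in the frame of canister_mid below 0 m and value of joint tilt_cradle above 0.26 rad)).
It fails at once if the canister is taken out of the cradle (its centre 40 mm or more from the cradle's centre) (distance between canister_mid and cradle_mid above 0.04 m).
It fails at once if the cup, the black-capped bottle or the dropper bottle is moved more than 30 mm (distance of any of cup, strip_bottle, dropper from where it was at the start of the episode above 0.03 m).
It also fails if it takes over 69 s, if anything falls off the work surface, if the arm or the gripper's body presses on something with over 40 N, if the wrist force passes 120 N, or if a joint passes its speed limit or range.

## Working session

There is one attempt and no reset: what is moved stays moved. The work goes in short steps, each a Python script; the robot and the scene stay as the last script left them, time stands still between calls to the robot, and variables do not carry over. Pictures are saved under pics/ and viewed, at most 10 in all, crops included, and the job is handed in when it is done.

```bash
mkdir -p pics; ls
python3 - <<'E'
from plant import bot
import cv2, numpy as np
a=bot.camera("scene");b=bot.camera("side")
cv2.imwrite("pics/scene.png",a[:,:,::-1]);cv2.imwrite("pics/side.png",b[:,:,::-1]);
w=bot.camera("wrist");cv2.imwrite("pics/wrist.png",w[:,:,::-1])
np.set_printoptions(suppress=True,precision=4)
for n in ("scene","side","wrist"): print(n,bot.get_calibration(n))
print(bot.read_state())
E
```

```text
pics
scene {'fx': 440.58069134982486, 'fy': 440.58069134982486, 'cx': 281.72690224150796, 'cy': 207.08147441621958, 'view': array([[  -0.6243,   -0.7811,    0.0084,  362.3658],
       [   0.5266,   -0.4129,    0.7431, -387.3945],
       [  -0.577 ,    0.4684,    0.6691, -680.3433],
       [   0.    ,    0.    ,    0.    ,    1.    ]])}
side {'fx': 514.7949276133659, 'fy': 514.7949276133659, 'cx': 280.91872832108464, 'cy': 211.0951223685138, 'view': array([[   -0.7895,    -0.6137,     0.0043,   478.6739],
       [    0.4852,    -0.62  ,     0.6166,  -352.8808],
       [   -0.3757,     0.4889,     0.7873, -1137.8036],
       [    0.    ,     0.    ,     0.    ,     1.    ]])}
wrist {'fx': 372.4703624420684, 'fy': 372.4703624420684, 'cx': 287.1121965943208, 'cy': 213.56026565350004, 'T_tool_cam': array([[  -0.0007,    0.961 ,    0.2767,   74.4797],
       [   1.    ,    0.0006,    0.0006,   -0.2796],
       [   0.0004,    0.2767,   -0.961 , -157.7286],
       [   0.    ,    0.    ,    0.    ,    1.    ]])}
{'t': 0.15, 'joint_pos': array([ 1.5431,  0.3592,  0.0113, -0.0003, -1.2241, -0.2881]), 'qvel': array([-0.0003, -0.0028,  0.0035,  0.0021,  0.0005,  0.0003]), 'tau': array([ -0.0013, -58.3273,  29.3292,   7.0012,   0.0088,  -0.0001]), 'tcp_pos': array([209.5508, 641.2638, 225.8464]), 'eef_rot': array([ 0.9875, -0.1573, -0.    ,  0.0006]), 'contact_force': array([ 0.0569, -0.5879, -0.4079]), 'moment': array([0.006, 0.056, 0.002]), 'finger_force': 0.0, 'width': 87.63422020423285}
```

View pics/scene.png

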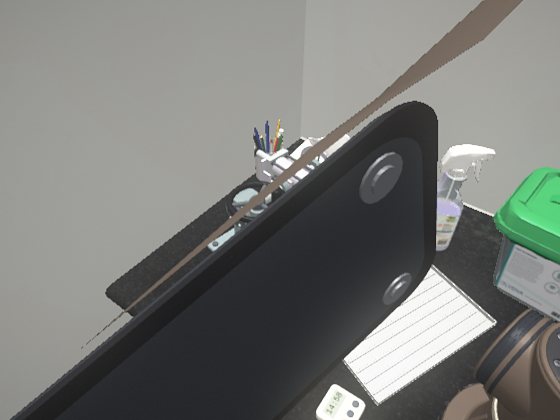

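View pics/side.png

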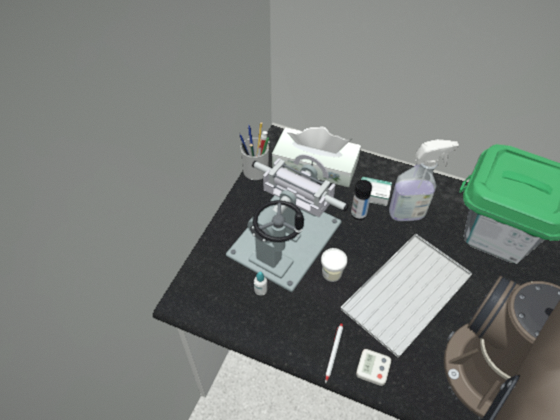

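View pics/wrist.png

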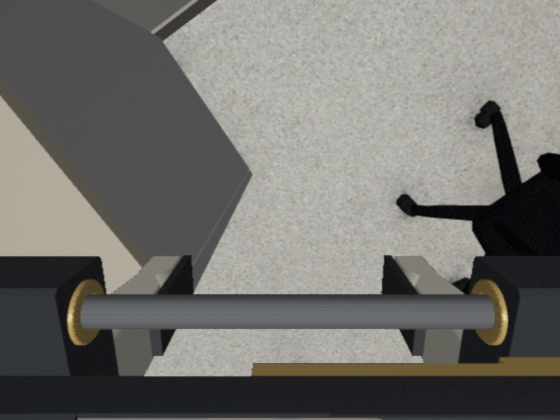

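The scene camera is blocked by the arm. The side view shows the stand: stub tips at about (257,166) and (344,206), wheel ring centred near (277,222), crank grip near (299,220), cup (334,265), black-capped bottle (361,200), dropper (261,284).

```bash
cat > h.py <<'E'
from plant import bot
import numpy as np, cv2
from scipy.spatial.transform import Rotation as R
np.set_printoptions(suppress=True,precision=2)
def camT(n,st=None):
    c=bot.get_calibration(n)
    if n!="wrist": return c,np.linalg.inv(c["view"])
    T=np.eye(4);T[:3,:3]=R.from_quat(st["eef_rot"]).as_matrix();T[:3,3]=st["tcp_pos"]
    return c,T@c["T_tool_cam"]
def pix2z(n,u,v,z,st=None):
    c,T=camT(n,st)
    d=T[:3,:3]@np.array([(u-c["cx"])/c["fx"],-(v-c["cy"])/c["fy"],-1.])
    o=T[:3,3]; return o+d*(z-o[2])/d[2]
def proj(n,p,st=None):
    c,T=camT(n,st); q=np.linalg.inv(T)@np.r_[p,1]
    return np.array([c["cx"]+c["fx"]*q[0]/-q[2], c["cy"]-c["fy"]*q[1]/-q[2]])
def quat(yaw): # tool down, tool y axis (closing line) at world angle yaw
    y=np.array([np.cos(yaw),np.sin(yaw),0]);z=np.array([0,0,-1.]);x=np.cross(y,z)
    return R.from_matrix(np.c_[x,y,z]).as_quat()
E
python3 - <<'E'
from h import *
A=pix2z("side",257,166,158);B=pix2z("side",344,206,158)
print(A,B,np.linalg.norm(A-B),(A+B)/2)
d=(A-B)/np.linalg.norm(A-B);n=np.array([-d[1],d[0],0]);print("yaw",np.arctan2(d[1],d[0]))
for s in (1,-1): print(s,proj("side",(A+B)/2+s*n*145+[0,0,48]), (A+B)/2+s*n*145)
print("hub",pix2z("side",277,222,204),"grip",pix2z("side",299,220,233))
for k,u,v,z in(("cup",334,253,68),("bottle",363,187,122),("dropper",260,274,80)):print(k,pix2z("side",u,v,z))
im=cv2.imread("pics/side.png")[120:310,210:400];cv2.imwrite("pics/crop.png",cv2.resize(im,(600,600),interpolation=2))
E
```

```text
[712.92 -37.71 158.  ] [468.2 -65.1 158. ] 246.24722257810768 [590.56 -51.41 158.  ]
yaw 0.11145667979579853
1 [267.05 213.16] [574.43  92.69 158.  ]
-1 [328.68 135.91] [ 606.69 -195.51  158.  ]
hub [542.74  97.21 204.  ] grip [495.53  81.08 233.  ]
cup [439.27   5.9   68.  ]
bottle [ 477.5  -172.69  122.  ]
dropper [538.24 167.22  80.  ]
```

View pics/crop.png

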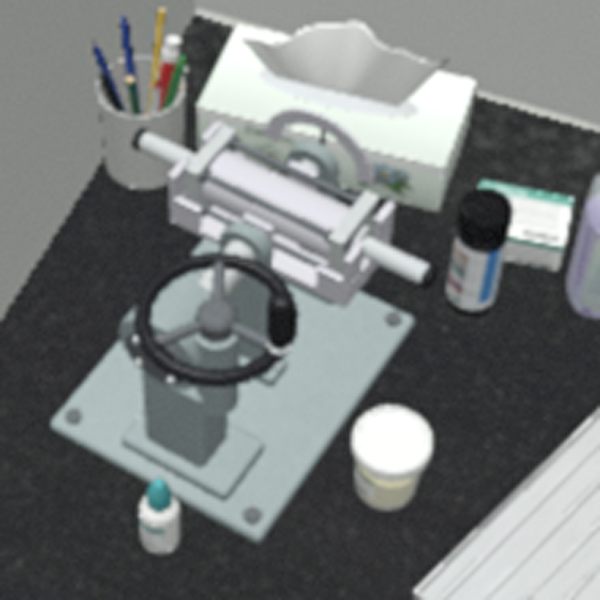

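The crop shows stub tip A near side pixel (254,164), B (345,205), ring centre (278,221), and grip on the robot side of the ring. Going above for one wrist look.

Run:
```python
from h import *
bot.line_to([209,641,420])
bot.move_ptp([570,20,420],quat(-np.pi/2))
bot.pause(.3)
st=bot.read_state();w=bot.camera("wrist");cv2.imwrite("pics/w2.png",w[:,:,::-1])
s=bot.camera("scene");cv2.imwrite("pics/s2.png",s[:,:,::-1])
print(st);import pickle;pickle.dump(st,open("w2.pkl","wb"))
```

```text
{'t': 4.4333, 'joint_pos': array([ 0.38,  0.12,  0.13,  0.  , -1.58,  1.19]), 'qvel': array([-0., -0.,  0., -0.,  0., -0.]), 'tau': array([  0.04, -41.32,  31.26,   7.35,   0.09,  -0.  ]), 'tcp_pos': array([570.03,  20.31, 419.95]), 'eef_rot': array([ 1.,  0., -0.,  0.]), 'contact_force': array([-0.67,  0.27,  0.39]), 'moment': array([-0.02, -0.03, -0.  ]), 'finger_force': 0.0, 'width': 87.61176614163169}
```

View pics/w2.png

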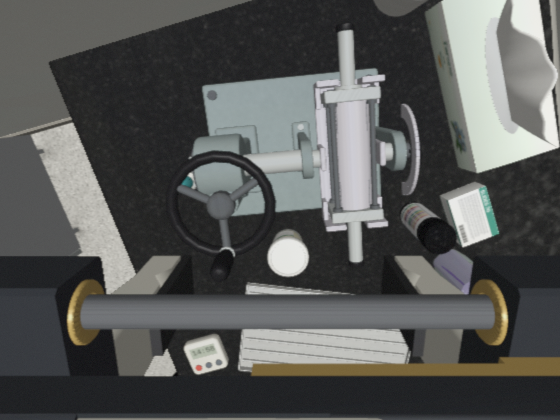

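Wrist view: stub A tip (345,28), stub B tip (356,262), ring centre about (221,203), grip from (227,256) to its top (219,270), cup lid (288,250), bottle cap (437,235).

Run:
```python
from h import *; import pickle
st=pickle.load(open("w2.pkl","rb"))
f=lambda u,v,z:pix2z("wrist",u,v,z,st)
A=f(345,28,158);B=f(356,262,158);d=(A-B)/np.linalg.norm(A-B);yaw=np.arctan2(d[1],d[0]);n=np.array([-d[1],d[0],0])
im=cv2.imread("pics/w2.png");g=cv2.cvtColor(im,cv2.COLOR_BGR2GRAY)
m=((g<60)*255).astype(np.uint8);m[:140]=0;m[262:]=0;m[:,:160]=0;m[:,285:]=0
pts=np.array([c for c in np.argwhere(m)[:,::-1] if 38<np.hypot(c[0]-221,c[1]-203)<58],np.float32)
e=cv2.fitEllipse(pts);print("ring",e)
H=f(*e[0],200)
print("A",A,"B",B,np.linalg.norm(A-B),"mid",(A+B)/2,"yaw",yaw)
print("hub",H,"from mid: along,across",(H-(A+B)/2)@d,(H-(A+B)/2)@n)
G=f(219,271,259);G2=f(227,256,212);print("grip",G,G2,np.linalg.norm((G-H)[:2]),np.linalg.norm((G2-H)[:2]))
print("side check",proj("side",A),proj("side",B),proj("side",H))
for k,u,v,z in(("cup",289,245,68),("bottle",437,236,122),("dropper",188,183,80)):print(k,f(u,v,z))
```

```text
ring ((219.91983032226562, 204.09426879882812), (97.23172760009766, 102.05603790283203), 128.77981567382812)
A [721.77 -38.58 158.  ] B [462.37 -63.06 158.  ] 260.5522349611052 mid [592.07 -50.82 158.  ] yaw 0.09409917208941825
hub [546.21  91.2  200.  ] from mid: along,across -32.31018824059585 145.69987224010967
grip [497.19  84.27 259.  ] [492.69  84.32 212.  ] 49.510617669051726 53.95643541521715
side check [254.52 164.22] [345.58 207.72] [277.45 220.6 ]
cup [450.12  18.12  68.  ]
bottle [ 483.13 -173.32  122.  ]
dropper [544.55 155.48  80.  ]
```

```bash
cat > lift.py <<'E'
from h import *
def F(): # averaged force
    bot.pause(.15); v=[]
    for _ in range(8): v.append(bot.read_state()["contact_force"]); bot.pause(.02)
    return np.mean(v,0)
def lift(s):
    yaw=0.094;d=np.array([np.cos(yaw),np.sin(yaw),0]);M=np.array([592.,-50.8,0])
    p=M+s*114*d
    bot.move_gripper(55)
    bot.move_ptp([*p[:2],290],quat(-np.pi/2+yaw))
    bot.line_to([*p[:2],140],200); f0=F()
    bot.move_gripper(0,15); st=bot.read_state();f1=F();print("closed",st["width"],st["finger_force"],f0,f1)
    for h in (3,5,7):
        bot.line_to([*p[:2],140+h],30); f=F();print(h,bot.read_state()["tcp_pos"],f-f0,f-f1)
    c=bot.camera("side");cv2.imwrite(f"pics/lift{s}.png",c[120:310,210:400,::-1])
    bot.line_to([*p[:2],140],30); bot.move_gripper(55); bot.line_to([*p[:2],290],250)
    st=bot.read_state();print(st["t"])
E
python3 - <<'E'
from lift import *
lift(-1)
E
```

```text
closed 15.545345829093067 15.000242292881012 [-0.24 -0.03  0.08] [-0.04 -0.86 -0.2 ]
3 [478.5  -61.48 142.96] [ 1.23  0.26 -2.2 ] [ 1.03  1.09 -1.92]
5 [478.51 -61.5  144.98] [ 1.36 -0.17 -2.39] [ 1.16  0.66 -2.11]
7 [478.46 -61.52 146.96] [ 1.35 -0.1  -2.05] [ 1.15  0.73 -1.76]
11.85
```

B reads about 2 N (light side). Checking A to confirm.

Run:
```python
from lift import *
lift(1)
bot.move_gripper(50)
bot.move_ptp([560,20,420],quat(-np.pi/2)); bot.pause(.2)
st=bot.read_state();w=bot.camera("wrist");cv2.imwrite("pics/w3.png",w[:,:,::-1])
```

```text
closed 15.28119063158731 15.000086277723312 [ 0.1   0.13 -0.01] [ 0.49 -0.51 -0.34]
3 [705.07 -40.1  142.63] [-1.43 -0.35 -3.77] [-1.82  0.29 -3.45]
5 [705.56 -40.09 145.01] [-1.23 -0.3  -4.19] [-1.63  0.34 -3.87]
7 [705.62 -40.08 147.06] [-0.37 -0.22 -3.94] [-0.76  0.42 -3.62]
18.7917
```

View pics/w3.png

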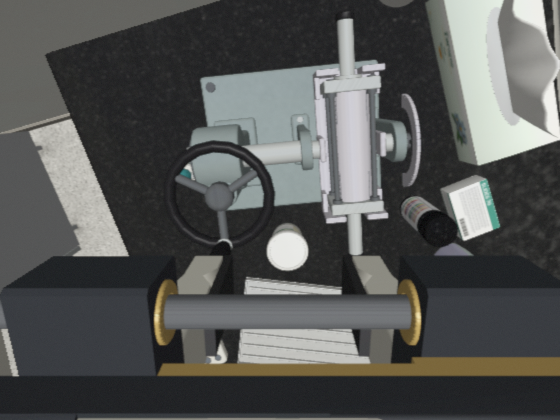

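A reads about 4 N, so A is the heavy end; the wrist view shows the canister back in its seat and the scene undisturbed. I'll turn the wheel anticlockwise (+9.42 rad), with the gripper's long side parallel to the canister. Next: grasp the grip and try a short arc.

```bash
cat > turn.py <<'E'
from h import *
import json
Z=231
def arc(C,r,th,th1,step=.15,v=70,k=.03,lim=35,verbose=5):
    i=0;C=np.array(C,float);log=[]
    while th<th1-1e-6:
        th=min(th+step,th1);u=np.array([np.cos(th),np.sin(th)])
        bot.line_to([*(C+r*u),Z],v)
        s=bot.read_state();f=s["contact_force"];fr=f[:2]@u;ft=f[:2]@[-u[1],u[0]]
        a=s["tcp_pos"];log.append(a[:2])
        if i%verbose==0: print("th%.2f fr%.1f ft%.1f fz%.1f C"%(th,fr,ft,f[2]),C,"w%.1f t%.1f"%(s["width"],s["t"]))
        C+=k*fr*u; i+=1
        if np.linalg.norm(f)>lim: print("STOP",f);break
    json.dump(dict(C=list(C),r=r,th=th),open("turn.json","w"))
    return C,th
E
python3 - <<'E'
from turn import *
C=np.array([546.2,91.2]);g=np.array([495.,84.]);u=g-C;th=np.arctan2(u[1],u[0])%(2*np.pi);r=52
best=None
for yaw in (.094,.094-np.pi):
    q=[bot.solve_ik([*(C+r*np.array([np.cos(t),np.sin(t)])),Z],quat(yaw)) for t in np.arange(0,6.3,.5)]
    ok=all(x is not None for x in q);print(yaw,ok,[round(float(x[5]),2) for x in q] if ok else "")
    if ok and best is None: best=yaw
yaw=best
bot.move_gripper(60)
bot.move_ptp([*g,340],quat(yaw));bot.line_to([*g,Z],150);bot.pause(.2)
f0=bot.read_state()["contact_force"]
bot.move_gripper(0,8);bot.pause(.2)
s=bot.read_state();print(f0,s["contact_force"],s["width"],s["tcp_pos"],s["joint_pos"])
w=bot.camera("side");cv2.imwrite("pics/grip.png",cv2.resize(w[120:310,210:400,::-1],(570,570)))
E
```

```text
0.094 True [2.76, 2.72, 2.67, 2.64, 2.62, 2.62, 2.65, 2.7, 2.75, 2.79, 2.81, 2.81, 2.78]
-3.0475926535897933 True [-0.38, -0.42, -0.47, -0.5, -0.53, -0.52, -0.49, -0.44, -0.39, -0.35, -0.33, -0.33, -0.36]
[-0.24  0.14  0.25] [-6.58 -0.35  4.75] 18.609818040809333 [493.41  83.46 230.83] [ 0.56  0.07 -0.35 -0.   -1.15  2.68]
```

View pics/grip.png

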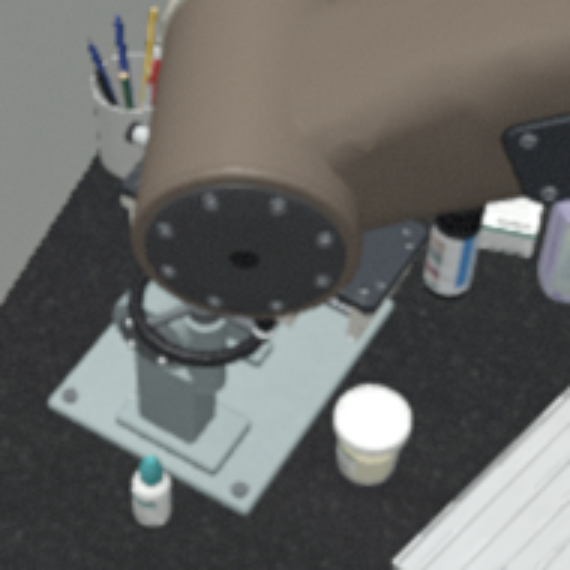

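Grip held (18.6 mm), arm compliant at about 4 N/mm, so the circle is adapted from the radial force.

Run:
```python
from turn import *
bot.move_gripper(0,30)
C=np.array([544.6,90.7]);p=bot.read_state()["tcp_pos"][:2];th=np.arctan2(*(p-C)[::-1])%(2*np.pi);print("start",th)
json.dump(dict(th0=th),open("th0.json","w"))
C,th=arc(C,52,th,th+1.5,k=.08,verbose=2)
```

```text
start 3.2821358293226193
th3.43 fr2.7 ft-1.5 fz1.6 C [544.6  90.7] w17.9 t24.6
th3.73 fr4.4 ft-0.9 fz2.5 C [544.08  90.49] w18.3 t25.1
th4.03 fr5.1 ft-0.1 fz1.9 C [543.45  89.99] w18.0 t25.6
th4.33 fr5.1 ft-0.6 fz0.9 C [542.99  89.31] w18.0 t26.1
th4.63 fr5.3 ft-0.2 fz0.1 C [542.73  88.48] w18.2 t26.7
```

Run:
```python
from turn import *
a=bot.camera("wrist");b=bot.camera("side");c=bot.camera("scene")
s=bot.read_state();print(s["tcp_pos"],s["contact_force"],s["finger_force"],s["width"])
cv2.imwrite("pics/q.png",np.hstack([cv2.resize(a,(400,300)),cv2.resize(c,(400,300))])[:,:,::-1])
```

```text
[546.74  35.45 230.95] [ 0.12 -6.37 -1.41] 29.999799337238073 17.92275130996021
```

View pics/q.png

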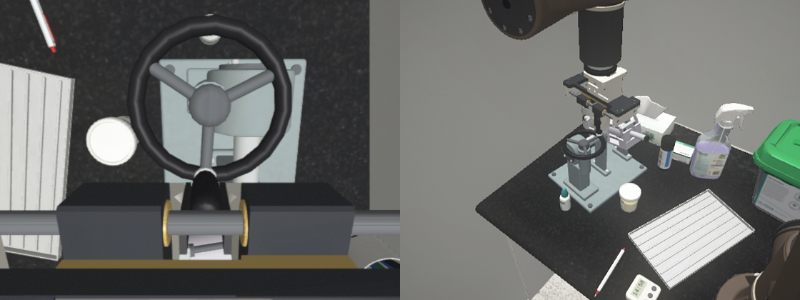

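The wheel has turned about 90° with the grip still held; checking the hub from this view (ring centre at full-frame (292,144)).

Run:
```python
from turn import *
s=bot.read_state()
print("hub",pix2z("wrist",292,144,200,s), "tcp",s["tcp_pos"])
print("C",json.load(open("turn.json")))
# force drift test: relax toward commanded radius changes
C=np.array([543.0,88.5]);p=s["tcp_pos"]
for dy in (0,-2,-4,2,0):
    bot.line_to([p[0],p[1]+dy,Z],40);bot.pause(.1);q=bot.read_state();print(dy,q["tcp_pos"],q["contact_force"],q["width"])
```

```text
hub [543.81  92.34 200.  ] tcp [546.74  35.45 230.95]
C {'C': [542.7324181953935, 87.53667978095896], 'r': 52, 'th': 4.78213582932262}
0 [546.78  35.38 230.92] [-0.83 -3.28 -1.37] 18.394701262626793
-2 [546.86  35.07 230.89] [-2.61  5.08  0.39] 17.770139016845857
-4 [547.13  34.8  230.87] [-3.33 11.67  0.73] 17.921631114314867
2 [546.85  35.62 230.97] [  1.92 -10.22  -2.23] 17.625770722760347
0 [546.89  35.38 230.96] [ 0.73 -3.4  -2.18] 18.01053525962064
```

Run:
```python
from turn import *
bot.move_gripper(0,45)
t=json.load(open("turn.json"))
C,th=arc([542.9,87.3],52,t["th"],12.65,step=.2,k=.06,verbose=3)
s=bot.read_state();print(C,th,s["t"],s["contact_force"],s["tcp_pos"])
```

```text
th4.98 fr6.2 ft-0.1 fz-2.0 C [542.9  87.3] w17.8 t29.4
th5.58 fr6.4 ft-0.9 fz-3.6 C [543.43  86.28] w17.9 t30.3
th6.18 fr5.1 ft-0.8 fz-4.6 C [544.32  85.78] w17.6 t31.2
th6.78 fr5.0 ft0.7 fz-4.4 C [545.22  85.87] w17.5 t32.1
th7.38 fr5.2 ft0.8 fz-3.5 C [545.86  86.39] w17.7 t33.0
th7.98 fr4.3 ft1.6 fz-2.2 C [546.1   87.27] w17.9 t33.9
th8.58 fr2.6 ft-0.1 fz-2.4 C [545.91  87.88] w17.5 t34.8
th9.18 fr3.1 ft-1.5 fz-1.8 C [545.56  88.15] w17.4 t35.7
th9.78 fr3.5 ft-0.6 fz-2.2 C [545.03  88.18] w17.8 t36.6
th10.38 fr3.8 ft0.4 fz-3.2 C [544.6   87.91] w17.2 t37.5
th10.98 fr3.0 ft0.0 fz-4.9 C [544.33  87.29] w17.8 t38.4
th11.58 fr2.1 ft-0.8 fz-5.0 C [544.43  86.77] w17.5 t39.3
th12.18 fr1.0 ft-2.2 fz-5.8 C [544.62  86.55] w18.1 t40.2
th12.65 fr2.8 ft-3.1 fz-6.0 C [544.98  86.5 ] w18.1 t41.0
[545.15  86.52] 12.65 41.0333 [ 3.09 -2.83 -5.95] [596.86  90.79 231.03]
```

Run:
```python
from turn import *
bot.move_gripper(50);p=bot.read_state()["tcp_pos"]
bot.line_to([p[0],p[1],420],200)
bot.line_to([480,100,440],250,ori=None);bot.pause(.2)
s=bot.read_state();print(s["t"],s["contact_force"],s["tcp_pos"],s["eef_rot"])
import pickle;pickle.dump(s,open("w4.pkl","wb"))
a=bot.camera("wrist");b=bot.camera("side")
cv2.imwrite("pics/w4full.png",a[:,:,::-1])
cv2.imwrite("pics/w4.png",np.hstack([cv2.resize(a,(400,300)),cv2.resize(b[100:325,150:450],(400,300))])[:,:,::-1])
```

```text
43.7083 [0.85 0.58 0.6 ] [480.45 100.   438.96] [ 0.67  0.74 -0.   -0.  ]
```

View pics/w4.png

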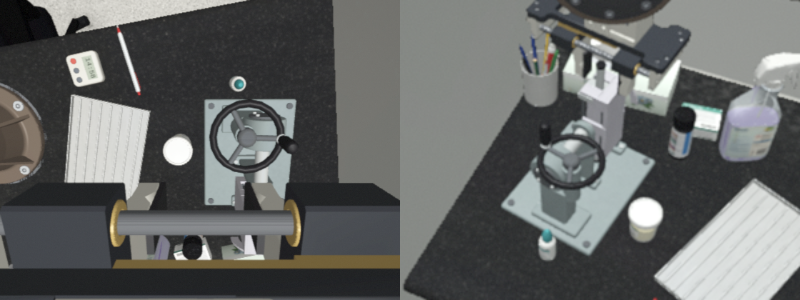

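Run:
```python
from turn import *; import pickle
s=pickle.load(open("w4.pkl","rb"));f=lambda u,v,z:pix2z("wrist",u,v,z,s)
H=f(344.4,190.4,200);G=f(407.4,205.8,259);G2=f(390.6,197.4,212);print(H,G,G2)
for g in (G,G2): print(np.arctan2(*(g-H)[:2][::-1]), np.linalg.norm((g-H)[:2]))
# side view: stub top & expected plumb top
print(proj("side",[592,-51,292]),proj("side",[592,-51,158]))
print([proj("side",[592+134*np.sin(e),-51+13*np.sin(e),158+134*np.cos(e)]) for e in (-.1,.1)])
```

```text
[543.25  92.74 200.  ] [593.66  95.81 259.  ] [590.96  92.25 212.  ]
0.060773136419668534 50.510751590314314
-0.010276805038841985 47.71430191204094
[300.44 146.02] [298.57 185.2 ]
[array([305.58, 148.53]), array([295.32, 143.96])]
```

The views show the canister upright with its stub top at side pixel (300,148) (plumb would be (300,146)), the grip half a turn from its start to within 0.1 rad of wheel angle, and the bystanders in place. Handing in.

```bash
python3 -c "
from plant import bot
print(bot.close_job())"
```

```text
the job is handed in; nothing more can be done
None
```

I handed the job in with end A, the heavy one (about 4 N against 2 N at B), at the bottom: the canister stands plumb to about 1–2° by the camera views, everything is let go, and the cup and bottles look undisturbed; the judge returned no verdict.

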